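Take the slide rack off the keeper peg and set it in its dish

ROBOT

A 7-joint arm with a two-finger parallel gripper is mounted at the origin on the work surface. World frame = base frame: x ahead of the robot, y to its left, z up, the work surface at z = 0. Lengths are in m, angles in rad, forces in N, time in s.
With the tool pointing down it reaches from about 0.35 to 0.775 m from the base axis. Payload 3.1 kg.
Tool frame: the origin (TCP) lies at the very end of the fingers, on their centre line; the grasp point (between the pads) lies 19 mm behind it; z points along the fingers, y is the line along which they close (so a half turn about z gives the same grasp; the last joint's range is limited). The gripper opens to 85 mm and grips with 20 to 120 N. Pads are 22 mm wide; open, the fingers measure 114 mm over their backs; the gripper's body (76 mm by 85 mm) begins 54 mm behind the grasp point. The pads swing forward as they close: fully open they stand 13 mm farther back than shut.
Start: joints at [-1.33, 0.311, 0.014, 1.512, -0.004, 1.319, -0.027], TCP at [0.153, 0.528, 0.231] pointing down, gripper open.
Joint ranges: [-2.7, 2.7], [-0.3, 1.91], [-1.27, 1.3], [0.12, 2.57], [-1.44, 4.58], [0.2, 2.03], [-3.05, 3.05]. Speed limits (rad/s): [2.79, 2.79, 3.14, 3.14, 3.14, 3.14, 3.14].

INTERFACE

Orientations are given as a rotation vector (axis times angle).
In Python, from bench import * gives the robot as it stands.
- The arm moves only by the shell command python3 -m inch 'ROWS' [FORCE]. ROWS is text: rows parted by semicolons, each of 7 numbers parted by spaces: the shift along the tool's x, y, z each as a share of 0.04 m, from -1 to 1, then the turn, a rotation vector about the tool's x, y, z each as a share of 4 degrees, from -1 to 1, then the closure, from -1 (fully open) to 1 (shut). In form: dx dy dz ax ay az fingers; .... A call has 1 to 12 rows; each row shifts and turns the commanded pose from where the row before left it, along the tool's axes as they then stand; what a row does not reach is not made up. A row lasts 1/12 s, in which the tool goes at most 41.7 mm and 7.16 degrees, less where a joint would pass 70% of its speed; a pose out of reach is approached as far as the arm can. A call with a number of a shift or a turn outside -1 to 1 is refused whole. A call with a gripper value outside its range is refused whole. The fingers move at their own pace and stop on an object; FORCE is the grip in N (left out, the last holds). Time passes only in rows, so rows that do not move let the fingers close. It gives the time, the measured TCP pose, the force, the opening and the grip force at its end, in the units of the state.
- read_state(): the state, without advancing time (a new reading comes with each control period).
- get_image(name): name is "scene" or "top" or "wrist"; returns (picture, depth): 384x512x3 uint8, red, green, blue; 384x512 float32, m along the optical axis (not along the pixel's ray), 0 where there is no reading.
- get_calibration(name): a dict with "camera_matrix" (3x3 intrinsics, pixels), "eye" and "rotation" of the camera in the world; the wrist camera has in their place "tool_from_camera" (4x4, takes a point from camera to tool coordinates, whose origin is the TCP and whose axes are the flange's). Camera axes: x right, y up, looking along -z (the intrinsics and any distortion apply to the point x, -y, -z); pixel columns grow to the right and rows downward; lengths in m; the calibration is good to about 2 mm. A picture is of the moment at which its call begins: read the wrist's pose just before it. get_calibration takes no time and is no camera call.
- job_done(): hands the job in; it is judged then, once.
The state is a dict: "clock": time; "joint_pos": joint angles; "joint_vel": joint speeds; "tau": joint torques, N m; "position": TCP position; "orientation": TCP orientation; "wrist_force": force on the tool from outside, world axes, zero at the start; "torque": the same for the moment, N m; "finger_gap": opening from 0.0 (shut) to 1.0 (fully open); "grip_force": force on a finger pad.
Only numpy, scipy, OpenCV 4.12 (cv2) and the standard library are available. Lean on these libraries where they do the work, as an engineer would, in place of code of your own. Each camera call takes 0.05 s, during which the arm holds its last target. There are 200 camera calls.

TASK

The steel slide rack hangs on the drying stand's peg, kept there by a sprung keeper: press the keeper down with the fingers so that the rack can pass, and bring the rack off the free end of the peg. Keeping it upright, lower the rack (do not drop it) lengthwise into the open steel dish, so that it stands level on the dish's floor, and let go. Do not force the stand or the keeper, and leave the other things on the bench where they are.

Things in the scene. Friction and masses are not known exactly. Their poses are not given: they have to be found in the camera images.
- stand: Fixed steel drying stand (sizes mm). Origin on the bench; its x axis runs along the level peg towards the column, so the peg's free end points to -x (roughly to the robot). Base 200 x 130 (x -85 to 115), 16 high at the sides. Column 22 x 30 at x = 89, no higher than the peg. Peg: 22 wide, 10 thick, top at z = 190, from x = -68 to 95.
- peg_tip (a point): Middle of the top edge of the peg's free end: stand x = -68, z = 190. From x = -65 to -1 the peg is two side rails, each 4 thick and 10 high, with an open slot 14 wide between them in which the keeper sits.
- stop_block (a point): Middle of the top of the fixed block standing on the peg at stand x = 34 to 44: 20 wide (y), its top 30 above the peg's top. The rack's plate starts 3 to 10 mm in front of it, so no finger fits between them.
- keeper_hinge (a point): Fixed hinge axis of the keeper (along stand y), at stand x = -62, 4 below the peg's top. The keeper is a dark steel bar 9 wide that rises from here towards the stop block. Raised, its inner end stands 14 above the peg's top at stand x = -20 and blocks the rack; pressed level, that end swings to about x = -16 and lies about 6 below the peg's top.
- keeper (a joint): Keeper angle (rad): 0 up at rest, 0.45 level with the peg's top, 0.55 stop. About 2.5 N at the crest starts it, 5 N brings it level; it springs back. Rack or finger pushed against its inner end does not open it; with the rack's plate over or past that end it no longer holds the rack. A fingertip (22 wide) pressed down on it ends on the peg's side rails.
- keeper_crest (a point): Point on top of the keeper, where to press, moving with it: at rest about 15 above the peg's top at stand x = -33; pressed level at x = -28. The keeper's top is slightly humped: it falls from stand x = -32 (when level) to the inner end, and from x = -52 to the hinge; pressed on the hump between, it sinks a little below level.
- rack: Loose steel rack with glass slides, 0.17 to 0.33 kg. Origin at the centre of its underside, z up, x along the peg. Body 40 (x) x 84 (y) x 34 high. From its middle rises a hanger plate 5 thick (x), 40 wide (y), up to z = 97. At the start the plate hangs at stand x = 22 to 28, behind the keeper; it slides freely along the peg.
- rack_eye (a point): Centre of the plate's eye (rack z 52 to 67, 26 wide) through which the peg passes along x. Its upper edge has a shallow notch, 15 wide and 3.5 high, over the keeper. On the peg the rack can be lifted only 5 mm and shifted 2 mm sideways, not enough to clear the raised keeper.
- rack_rim (a point): Middle of the eye's upper edge, at the height of its two rounded feet beside the notch (rack z = 67), in the plate's middle plane; hanging, the feet rest on the peg's rails.
- rack_tab (a point): Middle of the solid tab above the eye (rack z 67 to 97, this point z = 82): the part to grip from above, across its 40 mm width (y) or its 5 mm thickness (x).
- dish: Open empty steel dish, fixed, outside 64 (x) x 108 (y) x 30 high, walls 4, floor 4 thick. Origin at the centre of its underside. The rack fits with its y along the dish's y, either way round, with 8 mm play on each side.
- covered_dish: Bystander, fixed: a like dish with a lid and a black knob, 70 x 114 x 50; origin at the centre of its underside.
- oil_bottle: Bystander: amber bottle, 30 across, 68 high, standing; origin under it.
- petri: Bystander: glass dish, 90 across, 15 high; origin under it.
- objective: Bystander: brass lens, 28 across, 48 high, standing; origin under it.
- eyepiece: Bystander: black eyepiece, 34 across, 50 high, standing; origin under it.
- slide_box: Bystander: grey slide box 100 x 180 x 35; origin under it.
- forceps: Bystander: steel forceps lying, 126 long, 6 high; origin under the middle.
There are look-alikes about, which are no part of the job. What is shaped like the rack but orange or yellow is not meant.

How it is judged:
On the way, in this order (a step that is already met when the one before it is completed fails the run):
1. the keeper is pressed open (past 0.3 rad) while the rack is still on the peg behind the keeper's end (value of joint keeper above 0.3 rad and x of rack_rim in the frame of stand above -0.03 m), for 0.1 s.
2. the rack is off the peg's free end (x of rack_rim in the frame of stand below -0.072 m), for 0.1 s.
At the end, for the whole second after the job is handed in: The rack stands upright (within 0.1 rad) and at rest on the floor of the open dish, its origin within 14 mm of the dish's middle in x and y and under 9 mm above the dish's underside, lengthwise in it (within 0.35 rad), and the keeper has sprung back up (below 0.06 rad) (x of rack in the frame of dish between -0.014 and 0.014 m and y of rack in the frame of dish between -0.014 and 0.014 m and z of rack in the frame of dish below 0.009 m and angle between rack's own z axis and vertical below 0.1 rad and angle between the y axis of rack and the y axis of dish, either way round below 0.35 rad and linear speed of rack below 0.02 m/s and value of joint keeper below 0.06 rad); the robot touches nothing.
It fails at once if a bystander moved by more than 30 mm (distance of any of oil_bottle, petri, objective, eyepiece, slide_box, forceps from where it was at the start of the episode above 0.03 m).
It fails at once if the fingers push on the stand or its keeper with more than 45 N (contact force between the fingers and stand above 45 N).
It fails at once if the rack is dropped (moves faster than 0.45 m/s untouched by the fingers) (contact force between the fingers and rack below 0.05 N and linear speed of rack above 0.45 m/s).
It fails at once if the rack is tipped by more than 0.7 rad (angle between rack's own z axis and vertical above 0.7 rad).
It also fails if it takes over 58 s, if anything falls off the work surface, if the arm or the gripper's body presses on something with over 40 N, if the wrist force passes 120 N, or if a joint passes its speed limit or range.

## Working session

There is one attempt and no reset: what is moved stays moved. The work goes in short steps, Python scripts to look and compute and a shell command to move; the robot and the scene stay as the last step left them, time stands still between calls to the robot, and variables do not carry over. Pictures are saved under pics/ and viewed, at most 10 in all, crops included, and the job is handed in when it is done.

```bash
mkdir -p pics; ls
cat > h.py <<'E'
from bench import *
import numpy as np, cv2
from scipy.spatial.transform import Rotation as R
def cal(n):
    c=get_calibration(n); K=np.array(c["camera_matrix"])
    if n=="wrist":
        s=read_state(); T=np.array(c["tool_from_camera"]); Rt=R.from_rotvec(s["orientation"]).as_matrix()
        return K,np.array(s["position"])+Rt@T[:3,3],Rt@T[:3,:3],c
    return K,np.array(c["eye"]),np.array(c["rotation"]),c
def cloud(n,d,k):
    K,e,Rm,_=k; v,u=np.mgrid[:d.shape[0],:d.shape[1]]
    p=np.stack([(u-K[0,2])/K[0,0]*d,-(v-K[1,2])/K[1,1]*d,-d],-1)
    return p@Rm.T+e
def ray(k,u,v,z):
    K,e,Rm,_=k; r=Rm@np.array([(u-K[0,2])/K[0,0],-(v-K[1,2])/K[1,1],-1]); return e+r*(z-e[2])/r[2]
E
python3 - <<'E'
from h import *
s=read_state(); print(s)
for n in("top","scene"):
    k=cal(n); im,d=get_image(n); print(n,k)
    np.savez(f"{n}0.npz",im=im,d=d); cv2.imwrite(f"pics/{n}0.png",cv2.resize(im[:,:,::-1],(800,600)))
E
```

```text
pics
{'clock': 0.0, 'joint_pos': array([-1.3297162 ,  0.31171844,  0.01400047,  1.51305408, -0.00440186,
        1.31920928, -0.02722   ]), 'joint_vel': array([ 5.66505230e-05,  8.64829664e-04, -3.69524270e-04,  2.21750079e-03,
       -1.72045967e-03, -7.07407699e-04, -5.32732110e-04]), 'tau': array([-4.49870440e-04, -3.79912055e+01,  1.45677282e-01, -2.30593425e+01,
        1.21395051e-02,  1.35577659e-02, -9.88345406e-07]), 'position': array([0.15325275, 0.52745529, 0.23022627]), 'orientation': array([-0.44260293, -3.11001805,  0.0036857 ]), 'wrist_force': array([-0.49943406, -0.30995284,  1.09419839]), 'torque': array([-0.00779749,  0.00971806,  0.00330201]), 'grip_force': 0.0, 'finger_gap': 0.9995934536747577}
top (array([[409.77063581,   0.        , 255.94548992],
       [  0.        , 409.77063581, 188.58012992],
       [  0.        ,   0.        ,   1.        ]]), array([0.465113  , 0.02288164, 1.37469151]), array([ 0.08147676, -0.06950545, -1.55597063]), {'camera_matrix': array([[409.77063581,   0.        , 255.94548992],
       [  0.        , 409.77063581, 188.58012992],
       [  0.        ,   0.        ,   1.        ]]), 'eye': array([0.465113  , 0.02288164, 1.37469151]), 'rotation': array([ 0.08147676, -0.06950545, -1.55597063])})
scene (array([[407.12129894,   0.        , 258.80790541],
       [  0.        , 407.12129894, 189.62317695],
       [  0.        ,   0.        ,   1.        ]]), array([ 1.1801049 , -0.616454  ,  1.02926388]), array([0.74787134, 0.29385376, 0.68373018]), {'camera_matrix': array([[407.12129894,   0.        , 258.80790541],
       [  0.        , 407.12129894, 189.62317695],
       [  0.        ,   0.        ,   1.        ]]), 'eye': array([ 1.1801049 , -0.616454  ,  1.02926388]), 'rotation': array([0.74787134, 0.29385376, 0.68373018])})
```

```bash
sed -i 's/np.array(c\["rotation"\]),c/R.from_rotvec(c["rotation"]).as_matrix(),c/' h.py
```

```text
(no output)
```

View pics/top0.png

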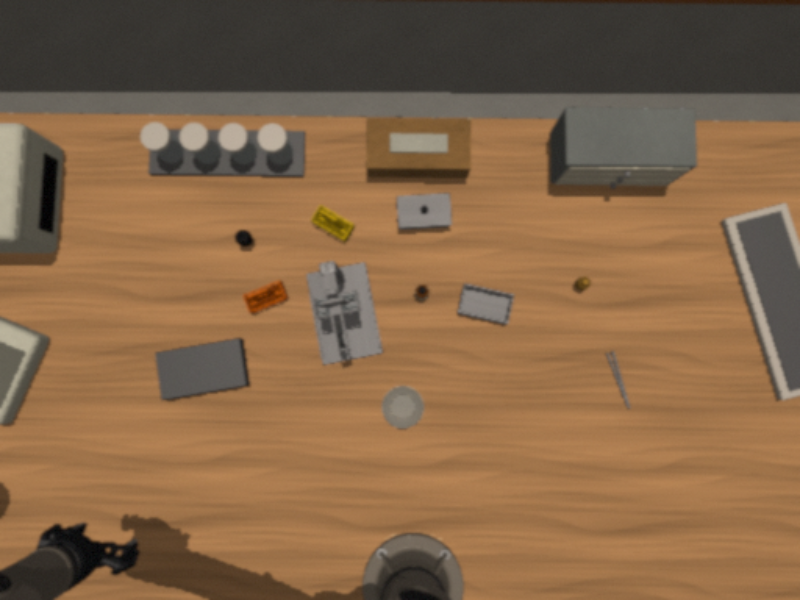

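View pics/scene0.png

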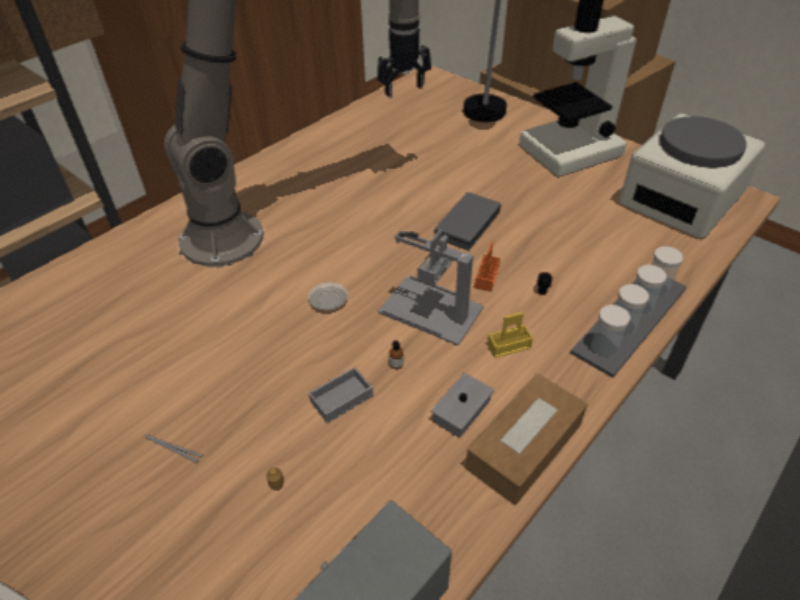

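Top view: the stand is at (345,315) with a steel rack on its peg. The rack-shaped things are orange at (266,297), yellow at (333,223) and steel on the stand, and steel is the one meant. The open dish is at (486,305). The lidded dish with a knob at (424,212) is not the target.

Run:
```python
from h import *
ims={}
P={}
for n in("top","scene"):
    z=np.load(n+"0.npz"); k=cal(n); P[n]=cloud(n,z["d"],k); ims[n]=z["im"]
pt=P["top"]; print("table z top",np.median(pt[:,:,2][200:230,200:240]), "scene",np.median(P["scene"][260:300,60:90,2]))
def rect(n,m):
    p=P[n][m][:,:2].astype(np.float32); r=cv2.minAreaRect(p*1000); print(n,len(p),"centre",np.round(r[0],1),"size",np.round(r[1],1),"ang",round(r[2],2)); return p
for n in P:
    p=P[n]; im=ims[n].astype(int)
    grey=(im.max(-1)-im.min(-1))<30
    x,y,z=p[:,:,0],p[:,:,1],p[:,:,2]
    reg=(x>.4)&(x<.68)&(y>.0)&(y<.3)&grey
    print("base");rect(n,reg&(z>.008)&(z<.03)&(y<.22)&(y>0.07))
    print("peg");q=rect(n,reg&(z>.175)&(z<.2))
    print("high");rect(n,reg&(z>.205)&(z<.25))
    reg=(x>.4)&(x<.7)&(y>-.25)&(y<-.08)&grey
    print("dish");rect(n,reg&(z>.018)&(z<.045)&(x<.6)&(y<-0.09))
# crops
for n,(a,b,c,d) in {"top":(150,250,180,340),"scene":(130,280,190,330)}.items():
    cv2.imwrite(f"pics/{n}c.png",cv2.resize(ims[n][a:b,c:d,::-1],None,fx=5,fy=5,interpolation=cv2.INTER_CUBIC)[:600,:800])
a=np.full((600,800,3),0,np.uint8)
t=cv2.resize(ims["top"][155:240,190:250,::-1],(400,567));a[:567,:400]=t
t=cv2.resize(ims["scene"][140:225,240:310,::-1],(400,486));a[:486,400:]=t
cv2.imwrite("pics/crop.png",a)
```

```text
table z top 0.0068902458483379725 scene 0.0005787424783169071
base
top 421 centre [556.9 154.5] size [196.1 127.1] ang 12.05
peg
top 355 centre [557.5 155.2] size [165.4  37.5] ang 7.58
high
top 61 centre [554.1 160.4] size [36.  65.4] ang 75.06
dish
top 82 centre [ 578.4 -144.9] size [106.7  60.7] ang 78.55
base
scene 865 centre [560.7 153.6] size [198.7 137.7] ang 11.5
peg
scene 327 centre [562.3 149.9] size [167.7  36.8] ang 13.71
high
scene 69 centre [551.3 154.3] size [35.9 75.7] ang 85.77
dish
scene 145 centre [ 578.3 -147.5] size [107.7  59.9] ang 78.63
```

View pics/crop.png

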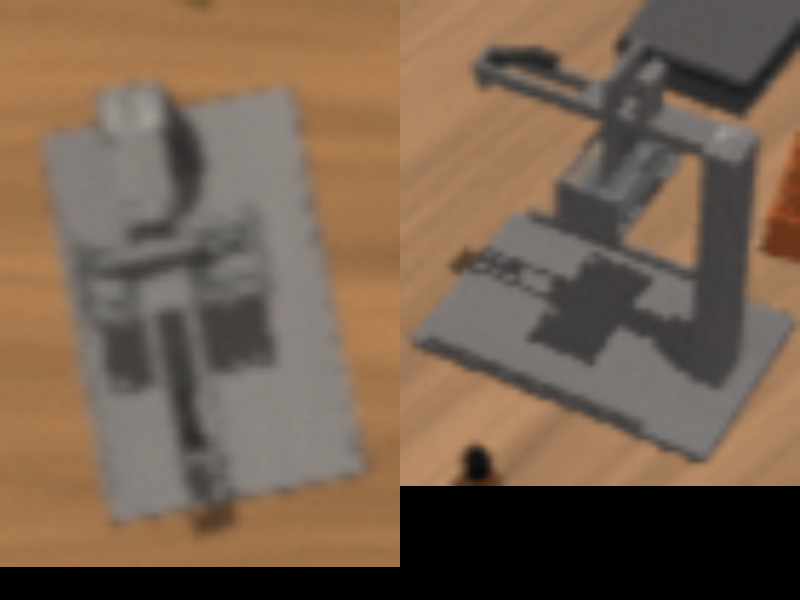

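The crop confirms it: the grey steel rack hangs on the peg, behind the dark keeper and in front of the stop block. Next I'll work out the move to a viewing pose above the stand.

```bash
cat >> h.py <<'E'
A=np.radians(11.8)
def plan(t,yaw):
    """target TCP pos, target yaw (world angle of tool y axis, mod 180), tool down. prints shares: turn first, then shift in the turned frame"""
    s=read_state(); Rc=R.from_rotvec(s["orientation"]).as_matrix(); p=np.array(s["position"])
    y=np.array([np.cos(yaw),np.sin(yaw),0])
    if y@Rc[:,1]<0: y=-y
    z=np.array([0,0,-1.]); Rt=np.stack([np.cross(y,z),y,z],1)
    rv=R.from_matrix(Rc.T@Rt).as_rotvec()
    print("clk %.2f"%s["clock"],"pos",np.round(p,4),"turn deg",np.round(np.degrees(rv),2),"= shares",np.round(np.degrees(rv)/4,2))
    print(" shift shares after turn",np.round(Rt.T@(t-p)/.04,3)," in now-frame",np.round(Rc.T@(t-p)/.04,3),"gap",round(s["finger_gap"],3),"grip",round(s["grip_force"],1),"F",np.round(s["wrist_force"],1),"toolx",np.round(Rc[:,0],2),"j",np.round(s["joint_pos"],2))
E
python3 - <<'E'
from h import *
print(cal("wrist")[3])
plan(np.array([.50,.14,.36]),A+np.pi/2)
plan(np.array([.50,.14,.36]),A)
E
```

```text
{'camera_matrix': array([[288.33364206,   0.        , 255.06735396],
       [  0.        , 288.33364206, 197.75564164],
       [  0.        ,   0.        ,   1.        ]]), 'tool_from_camera': array([[-2.98000197e-04,  9.64389515e-01,  2.64485869e-01,
         6.59790202e-02],
       [ 9.99999046e-01,  6.44083313e-04, -1.22179413e-03,
        -1.62999032e-04],
       [-1.34863638e-03,  2.64485252e-01, -9.64388787e-01,
        -1.42949876e-01],
       [ 0.00000000e+00,  0.00000000e+00,  0.00000000e+00,
         1.00000000e+00]])}
clk 0.10 pos [0.1533 0.5275 0.2303] turn deg [ -0.12  -0.03 -28.  ] = shares [-0.03 -0.01 -7.  ]
 shift shares after turn [ -6.504 -11.257  -3.242]  in now-frame [-11.027  -6.893  -3.226] gap 1.001 grip 0.0 F [ 0.  -0.2 -0.1] toolx [-0.96  0.28 -0.  ] j [-1.33  0.31  0.01  1.51 -0.    1.32 -0.03]
clk 0.10 pos [0.1533 0.5275 0.2303] turn deg [-0.11  0.07 62.  ] = shares [-0.03  0.02 15.5 ]
 shift shares after turn [-11.257   6.504  -3.242]  in now-frame [-11.027  -6.893  -3.226] gap 1.001 grip 0.0 F [ 0.  -0.2 -0.1] toolx [-0.96  0.28 -0.  ] j [-1.33  0.31  0.01  1.51 -0.    1.32 -0.03]
```

```bash
python3 -m inch '0 0 -0.46 0 0 -1 -1;0 0 -0.46 0 0 -1 -1;0 0 -0.46 0 0 -1 -1;0 0 -0.46 0 0 -1 -1;0 0 -0.46 0 0 -1 -1;0 0 -0.46 0 0 -1 -1;0 0 -0.46 0 0 -1 -1;-0.5 -0.8 0 0 0 0 -1;-0.5 -0.8 0 0 0 0 -1;-0.5 -0.8 0 0 0 0 -1;-0.5 -0.8 0 0 0 0 -1;-0.5 -0.8 0 0 0 0 -1'; python3 -m inch '-0.5 -0.86 0 0 0 0 -1;-0.5 -0.86 0 0 0 0 -1;-0.5 -0.9 0 0 0 0 -1;-0.5 -0.9 0 0 0 0 -1;-0.5 -0.9 0 0 0 0 -1;-0.5 -0.9 0 0 0 0 -1;-0.5 -0.9 0 0 0 0 -1;-0.5 -0.9 0 0 0 0 -1;0 0 0 0 0 0 -1;0 0 0 0 0 0 -1;0 0 0 0 0 0 -1'
python3 - <<'E'
from h import *
plan(np.array([.50,.14,.36]),A+np.pi/2)
k=cal("wrist"); im,d=get_image("wrist"); np.savez("w1.npz",im=im,d=d); p=cloud("wrist",d,k)
cv2.imwrite("pics/w1.png",cv2.resize(im[:,:,::-1],(800,600)))
E
```

```text
clock: 1.1
position: [0.2849, 0.3903, 0.3597]
orientation: [0.323, -3.124, 0.001]
wrist_force: [0.5, 0.0, -0.7]
finger_gap: 0.998
grip_force: 0.0
clock: 2.02
position: [0.4985, 0.1465, 0.3595]
orientation: [0.323, -3.123, -0.001]
wrist_force: [-0.1, 0.1, 1.0]
finger_gap: 1.001
grip_force: 0.0
clk 2.02 pos [0.4985 0.1465 0.3595] turn deg [ 0.05 -0.09  0.01] = shares [ 0.01 -0.02  0.  ]
 shift shares after turn [-0.004 -0.168 -0.012]  in now-frame [-0.004 -0.168 -0.013] gap 1.001 grip 0.0 F [-0.1  0.1  1. ] toolx [-0.98 -0.2   0.  ] j [-0.58  0.22  0.34  1.33 -0.07  1.6   1.52]
```

View pics/w1.png

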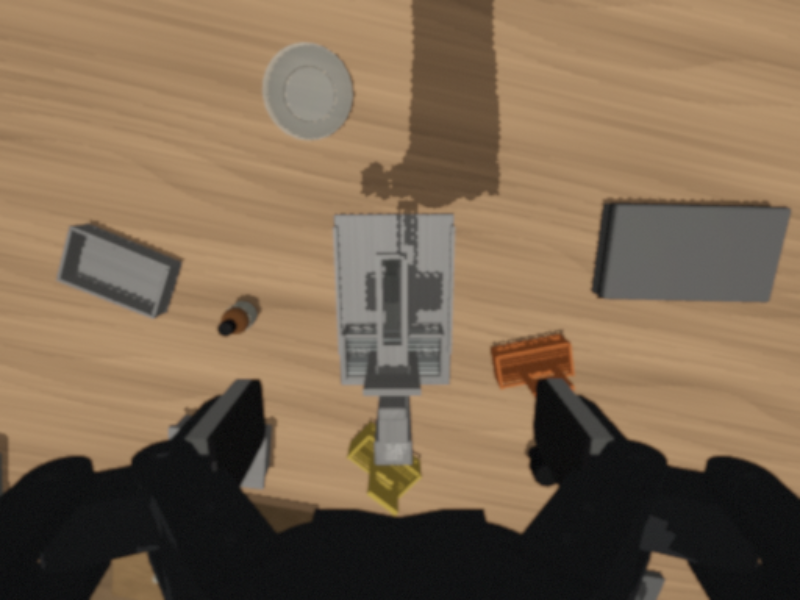

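Wrist view: peg tip at (392,254), keeper slot running down to about (392,345), plate tab at (392,382) and stop block and column behind it at (393,450). The dish is at (120,270). I'll get positions from the wrist depth.

Run:
```python
from h import *
z=np.load("w1.npz"); k=cal("wrist"); P=cloud("wrist",z["d"],k); im=z["im"].astype(int)
grey=(im.max(-1)-im.min(-1))<30
x,y,h=P[...,0],P[...,1],P[...,2]
print("table",np.median(h[230:300,30:60]), np.median(h[60:90,330:370]))
vv,uu=np.mgrid[:384,:512]
def rect(nm,m):
    m=cv2.morphologyEx(m.astype(np.uint8),cv2.MORPH_OPEN,np.ones((2,2)))>0
    p=P[m]; r=cv2.minAreaRect((p[:,:2]*1000).astype(np.float32)); print(nm,len(p),"c",np.round(r[0],1),"size",np.round(r[1],1),"ang",round(r[2],2),"z med",np.round(np.median(p[:,2]),4)); return r
rb=rect("base",grey&(h>.008)&(h<.03)&(uu>200)&(uu<300)&(vv>130)&(vv<250))
reg=(uu>225)&(uu<280)&(vv>155)&(vv<300)
pg=rect("peg",reg&(h>.183)&(h<.195))
pg=rect("tab",reg&(h>.212)&(h<.232)&(vv<252))
rect("allhigh",reg&(h>.205)&(h<.232))
rect("dish",grey&(h>.015)&(h<.045)&(uu<125)&(vv>135)&(vv<210))
rect("dishrim",grey&(h>.024)&(h<.045)&(uu<125)&(vv>135)&(vv<210))
# profile along the peg centre line u=251
for v in range(158,300,4): print(v,np.round(P[v,251]*1000,0),end=" ")
# peg edges per row
print()
for v in (166,180,195,210,225):
    q=np.where((h[v]>.18)&(h[v]<.21)&(uu[v]>225)&(uu[v]<280))[0]; print(v,q.min(),q.max(),np.round(P[v,q.min()]*1000),np.round(P[v,q.max()]*1000))
```

```text
table -1.2993830849516996e-05 0.0006093214852925799
base 2452 c [547.7 155.9] size [232.5 131.2] ang 12.09 z med 0.0087
peg 1575 c [596.  170.2] size [333.   49.2] ang 11.62 z med 0.1904
tab 232 c [556.5 155.2] size [246.4  39. ] ang 19.18 z med 0.2199
allhigh 627 c [555.5 153.5] size [246.8  68.5] ang 12.25 z med 0.2189
dish 1127 c [551.3 -34.6] size [113.5 393.6] ang 18.96 z med 0.0251
dishrim 669 c [551.4 -34.5] size [112.9 393.7] ang 19.08 z med 0.0287
158 [498. 141.   6.] 162 [479. 139. 189.] 166 [483. 140. 189.] 170 [487. 141. 191.] 174 [491. 141. 195.] 178 [494. 142. 198.] 182 [498. 143. 199.] 186 [502. 144. 202.] 190 [506. 145. 202.] 194 [510. 146. 205.] 198 [514. 146. 205.] 202 [519. 147. 203.] 206 [523. 148. 204.] 210 [552. 153. 128.] 214 [548. 153. 156.] 218 [545. 152. 182.] 222 [546. 153. 191.] 226 [551. 154. 191.] 230 [556. 155. 191.] 234 [561. 156. 190.] 238 [566. 157. 190.] 242 [565. 157. 204.] 246 [564. 157. 215.] 250 [567. 158. 219.] 254 [578. 160. 205.] 258 [579. 160. 214.] 262 [580. 160. 222.] 266 [585. 161. 220.] 270 [606. 165. 191.] 274 [612. 167. 190.] 278 [617. 168. 190.] 282 [622. 169. 191.] 286 [628. 170. 190.] 290 [633. 171. 190.] 294 [639. 172. 190.] 298 [756. 195.  25.] 
166 241 260 [485. 129. 190.] [481. 149. 192.]
180 241 260 [501. 132. 190.] [496. 153. 191.]
195 241 260 [517. 135. 191.] [513. 156. 191.]
210 242 260 [534. 140. 190.] [530. 160. 191.]
225 242 260 [552. 144. 190.] [548. 164. 190.]
```

```bash
cat >> h.py <<'E'
TIP=np.array([.478,.1383])
def S(s,z,lat=0): return np.r_[TIP+(s+68)/1000*np.array([np.cos(A),np.sin(A)])+lat/1000*np.array([-np.sin(A),np.cos(A)]),z]
E
python3 - <<'E'
from h import *
plan(S(24,.19),A+np.pi/2)
E
```

```text
clk 2.07 pos [0.4981 0.1475 0.3597] turn deg [ 0.07 -0.07  0.14] = shares [ 0.02 -0.02  0.03]
 shift shares after turn [-1.761 -0.123  4.241]  in now-frame [-1.767 -0.133  4.239] gap 0.996 grip 0.0 F [ 0.6 -0.4  0.3] toolx [-0.98 -0.21  0.  ] j [-0.58  0.22  0.34  1.33 -0.07  1.6   1.52]
```

```bash
python3 -m inch '-0.88 -0.06 0 0 0 0 -1;-0.88 -0.06 0 0 0 0 -1;0 0 0.8 0 0 0 -1;0 0 0.8 0 0 0 -1;0 0 0.8 0 0 0 -1;0 0 0.8 0 0 0 -1;0 0 0.6 0 0 0 -1;0 0 0.44 0 0 0 -1;0 0 0 0 0 0 -1;0 0 0 0 0 0 -1'
python3 - <<'E'
from h import *
plan(S(24,.19),A+np.pi/2)
k=cal("wrist"); im,d=get_image("wrist"); np.savez("w2.npz",im=im,d=d)
cv2.imwrite("pics/w2.png",cv2.resize(im[:,:,::-1],(800,600)))
E
```

```text
clock: 2.9
position: [0.5674, 0.1577, 0.1899]
orientation: [0.328, -3.122, -0.001]
wrist_force: [-0.3, -0.1, 0.5]
finger_gap: 0.998
grip_force: 0.0
clk 2.90 pos [0.5674 0.1577 0.1899] turn deg [ 0.05 -0.13  0.2 ] = shares [ 0.01 -0.03  0.05]
 shift shares after turn [-0.013 -0.018 -0.002]  in now-frame [-0.013 -0.018 -0.002] gap 0.998 grip 0.0 F [-0.3 -0.1  0.5] toolx [-0.98 -0.21  0.  ] j [-0.54  0.43  0.34  1.48 -0.14  1.27  1.6 ]
```

View pics/w2.png

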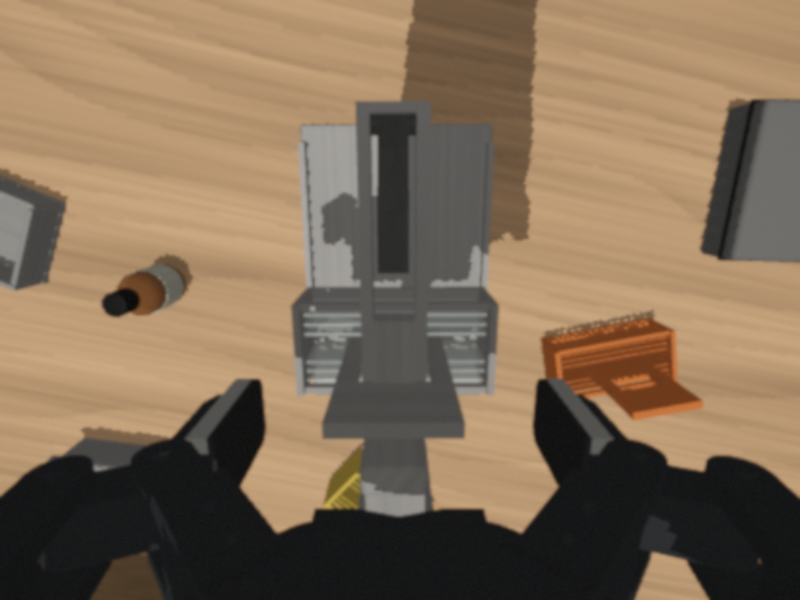

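The fingers straddle the tab symmetrically (tab at (393,410)). I'll close gently and slide the rack forward along the peg.

```bash
python3 -m inch '0 0 0 0 0 0 0.2;0 0 0 0 0 0 1;0 0 0 0 0 0 1;0 0 0 0 0 0 1;0 0 0 0 0 0 1;0 0 0 0 0 0 1;0 0 0 0 0 0 1;0 0 0 0 0 0 1' 20; python3 -m inch '0.1 0 0 0 0 0 1;0.2 0 0 0 0 0 1;0.2 0 0 0 0 0 1;0.2 0 0 0 0 0 1;0.1 0 0 0 0 0 1;0 0 0 0 0 0 1;0 0 0 0 0 0 1'
python3 - <<'E'
from h import *
plan(S(-13,.19),A+np.pi/2)
k=cal("wrist"); im,d=get_image("wrist"); P=cloud("wrist",d,k)
u=np.array([np.cos(A),np.sin(A)])
for v in range(130,300,6):
    q=P[v,251]; print(v,"s=%.0f"%((q[:2]-TIP)@u*1000-68),"z=%.0f"%(q[2]*1000),end="; ")
E
```

```text
clock: 3.62
position: [0.5695, 0.1556, 0.1916]
orientation: [-0.322, 3.123, 0.0]
wrist_force: [-0.2, 0.2, 5.6]
finger_gap: 0.464
grip_force: 22.7
clock: 4.2
position: [0.5375, 0.1493, 0.1915]
orientation: [-0.323, 3.124, 0.001]
wrist_force: [0.4, 0.3, 7.0]
finger_gap: 0.463
grip_force: 22.8
clk 4.20 pos [0.5375 0.1493 0.1915] turn deg [0.03 0.05 0.  ] = shares [0.01 0.01 0.  ]
 shift shares after turn [0.137 0.036 0.038]  in now-frame [0.137 0.036 0.038] gap 0.463 grip 22.8 F [0.4 0.3 7. ] toolx [-0.98 -0.2  -0.  ] j [-0.55  0.36  0.34  1.57 -0.12  1.24  1.58]
130 s=-61 z=9; 136 s=-65 z=190; 142 s=-62 z=189; 148 s=-60 z=191; 154 s=-57 z=194; 160 s=-54 z=195; 166 s=-52 z=197; 172 s=-49 z=198; 178 s=-46 z=199; 184 s=-44 z=201; 190 s=-41 z=202; 196 s=-38 z=203; 202 s=-36 z=204; 208 s=-33 z=205; 214 s=-30 z=205; 220 s=-27 z=204; 226 s=-24 z=205; 232 s=-21 z=205; 238 s=5 z=152; 244 s=-74 z=334; 250 s=-11 z=205; 256 s=-11 z=211; 262 s=-11 z=217; 268 s=-10 z=219; 274 s=-7 z=220; 280 s=14 z=191; 286 s=18 z=190; 292 s=21 z=191; 298 s=26 z=190;
```

```bash
python3 -m inch '0.08 0 0 0 0 0 1;0.07 0 0 0 0 0 1;0 0 0 0 0 0 1;0 0 0 0 0 0 1;0 0 0 0 0 0 -0.2;0 0 0 0 0 0 -0.2;0 0 0 0 0 0 -0.2;0 0 -0.3 0 0 0 -0.2;0 0 -0.8 0 0 0 -0.2;0 0 -0.8 0 0 0 -0.2;0 0 -0.6 0 0 0 -0.2;0 0 0 0 0 0 -0.2'
python3 - <<'E'
from h import *
plan(S(-15,.25),A+.05)
k=cal("wrist"); im,d=get_image("wrist"); P=cloud("wrist",d,k)
u=np.array([np.cos(A),np.sin(A)])
for v in range(130,300,4):
    q=P[v,251]; print(v,"s=%.0f"%((q[:2]-TIP)@u*1000-68),"z=%.0f"%(q[2]*1000),end="; ")
m=(P[...,2]>.216)&(P[...,2]<.226); 
q=P[m]; s=(q[:,:2]-TIP)@u*1000-68; l=(q[:,:2]-TIP)@[-u[1],u[0]]*1000; m=(abs(l)<40)&(s>-40)&(s<20);print("tab s",np.percentile(s[m],[5,50,95]),"lat",np.percentile(l[m],[2,50,98]))
E
```

```text
clock: 5.25
position: [0.5337, 0.1482, 0.2955]
orientation: [-0.322, 3.117, 0.003]
wrist_force: [0.9, 0.3, 0.9]
finger_gap: 0.6
grip_force: 0.0
clk 5.25 pos [0.5337 0.1482 0.2955] turn deg [ 0.4   0.34 87.13] = shares [ 0.1   0.08 21.78]
 shift shares after turn [ 0.047 -0.086  1.137]  in now-frame [0.098 0.041 1.136] gap 0.6 grip 0.0 F [0.9 0.3 0.9] toolx [-0.98 -0.2  -0.01] j [-0.56  0.29  0.35  1.4  -0.1   1.46  1.56]
130 s=-59 z=9; 134 s=-64 z=190; 138 s=-61 z=190; 142 s=-58 z=193; 146 s=-55 z=194; 150 s=-52 z=197; 154 s=-49 z=199; 158 s=-45 z=199; 162 s=-42 z=202; 166 s=-39 z=203; 170 s=-36 z=204; 174 s=-33 z=204; 178 s=-29 z=204; 182 s=-26 z=204; 186 s=-23 z=205; 190 s=-19 z=205; 194 s=-17 z=209; 198 s=-17 z=220; 202 s=-13 z=220; 206 s=0 z=187; 210 s=3 z=191; 214 s=7 z=190; 218 s=11 z=189; 222 s=15 z=189; 226 s=18 z=190; 230 s=22 z=190; 234 s=27 z=190; 238 s=31 z=190; 242 s=34 z=192; 246 s=36 z=196; 250 s=35 z=205; 254 s=36 z=212; 258 s=36 z=218; 262 s=39 z=220; 266 s=43 z=219; 270 s=64 z=190; 274 s=68 z=190; 278 s=72 z=191; 282 s=76 z=191; 286 s=80 z=191; 290 s=85 z=191; 294 s=91 z=189; 298 s=94 z=191; tab s [-16.98044822 -14.79435207 -11.88011444] lat [-20.30798075  -1.23997411  17.67830771]
```

The plate is at s ≈ -17 to -12, just behind the keeper's end. Now I'll turn 90° with the fingers nearly closed.

```bash
python3 -m inch '0 0 0 0 0 1 0.6;0 0 0 0 0 1 0.6;0 0 0 0 0 1 0.6;0 0 0 0 0 1 0.6;0 0 0 0 0 1 0.6;0 0 0 0 0 1 0.6;0 0 0 0 0 1 0.6;0 0 0 0 0 1 0.6;0 0 0 0 0 1 0.6;0 0 0 0 0 1 0.6;0 0 0 0 0 1 0.6;0 0 0 0 0 1 0.6'; python3 -m inch '0 0 0 0 0 1 0.6;0 0 0 0 0 1 0.6;0 0 0 0 0 1 0.6;0 0 0 0 0 1 0.6;0 0 0 0 0 1 0.6;0 0 0 0 0 1 0.6;0 0 0 0 0 1 0.6;0 0 0 0 0 1 0.6;0 0 0 0 0 1 0.6;0 0 0 0 0 1 0.6;0 0 0 0 0 0.5 0.6;0 0 0 0 0 0 0.6'
python3 - <<'E'
from h import *
plan(S(-14.5,.225,-1),A)
k=cal("wrist"); im,d=get_image("wrist"); np.savez("w3.npz",im=im,d=d)
cv2.imwrite("pics/w3.png",cv2.resize(im[:,:,::-1],(800,600)))
E
```

```text
clock: 6.3
position: [0.53, 0.1477, 0.288]
orientation: [-0.98, -2.98, 0.005]
wrist_force: [-0.0, 0.0, -0.0]
finger_gap: 0.198
grip_force: 0.0
clock: 7.3
position: [0.5301, 0.1477, 0.2882]
orientation: [-1.98, -2.435, 0.007]
wrist_force: [-0.4, 1.3, 0.2]
finger_gap: 0.201
grip_force: 0.0
clk 7.30 pos [0.5301 0.1477 0.2882] turn deg [-0.29  0.03 -0.04] = shares [-0.07  0.01 -0.01]
 shift shares after turn [0.011 0.013 1.579]  in now-frame [0.012 0.021 1.579] gap 0.201 grip 0.0 F [-0.4  1.3  0.2] toolx [-0.2   0.98 -0.  ] j [-0.75  0.32  0.61  1.41 -0.18  1.47  0.06]
```

View pics/w3.png

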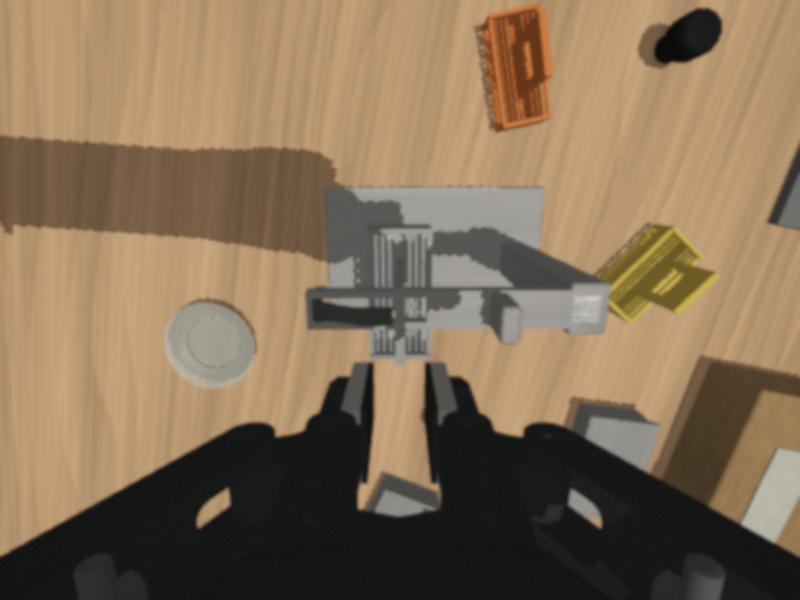

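The plate (u≈400) sits centred between the fingers at (372 to 428, 370). I'll descend with a 2 mm bias to the keeper side.

```bash
python3 -m inch '0 -0.05 0.8 0 0 0 0.6;0 0 0.8 0 0 0 0.6;0 0 0.3 0 0 0 0.6;0 0 0.1 0 0 0 0.6;0 0 0.1 0 0 0 0.6;0 0 0.1 0 0 0 0.6;0 0 0 0 0 0 0.6;0 0 0 0 0 0 0.6'
python3 - <<'E'
from h import *
plan(S(-16.5,.190,-1),A)
k=cal("wrist"); im,d=get_image("wrist"); np.savez("w4.npz",im=im,d=d)
cv2.imwrite("pics/w4.png",cv2.resize(im[100:340,120:400,::-1],(700,600)))
E
```

```text
clock: 8.02
position: [0.53, 0.1475, 0.2036]
orientation: [1.981, 2.438, 0.002]
wrist_force: [-1.1, -0.9, 2.0]
finger_gap: 0.202
grip_force: 0.9
clk 8.02 pos [0.53   0.1475 0.2036] turn deg [ 0.07 -0.02  0.01] = shares [ 0.02 -0.01  0.  ]
 shift shares after turn [ 0.016 -0.033  0.34 ]  in now-frame [ 0.016 -0.033  0.34 ] gap 0.202 grip 0.9 F [-1.1 -0.9  2. ] toolx [-0.2   0.98  0.  ] j [-0.74  0.36  0.59  1.58 -0.21  1.27  0.09]
```

View pics/w4.png

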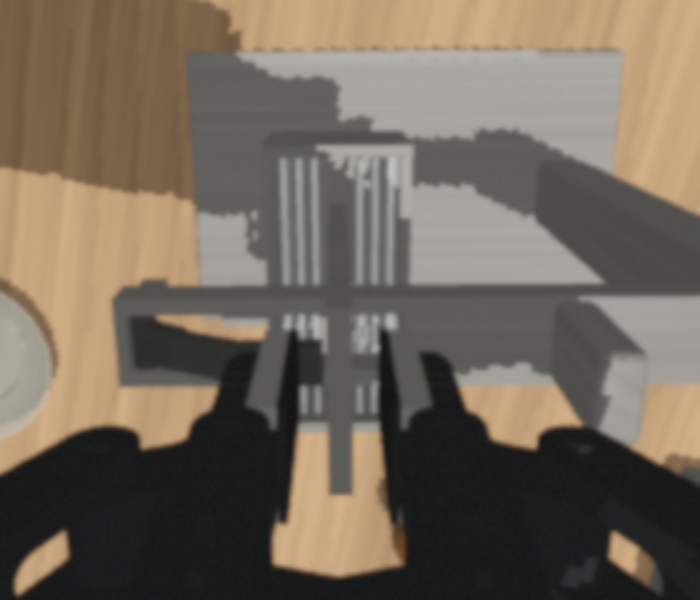

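The front finger's tip (260,375) is over the keeper, with the plate (340,400) between the fingers. Force is already 2 N up, so I'll press on slowly.

```bash
python3 -m inch '0 0 0.07 0 0 0 0.6;0 0 0.07 0 0 0 0.6;0 0 0.07 0 0 0 0.6;0 0 0 0 0 0 0.6;0 0 0 0 0 0 0.6'; python3 -m inch '0 0 0.05 0 0 0 0.6;0 0 0.03 0 0 0 0.6;0 0 0 0 0 0 0.6;0 0 0 0 0 0 0.6'
```

```text
clock: 8.48
position: [0.5327, 0.1481, 0.1962]
orientation: [1.978, 2.434, 0.01]
wrist_force: [3.9, -0.1, 4.7]
finger_gap: 0.2
grip_force: 2.4
clock: 8.82
position: [0.5334, 0.1482, 0.1929]
orientation: [1.977, 2.434, 0.011]
wrist_force: [4.9, 1.3, 4.9]
finger_gap: 0.202
grip_force: 3.2
```

```bash
cat > kp.py <<'E'
from h import *
k=cal("wrist"); im,d=get_image("wrist"); P=cloud("wrist",d,k).reshape(-1,3)
u=np.array([np.cos(A),np.sin(A)]); s=(P[:,:2]-TIP)@u*1000-68; l=(P[:,:2]-TIP)@[-u[1],u[0]]*1000; z=P[:,2]*1000
for a in range(-66,10,4):
    m=(abs(s-a)<2)&(abs(l)<4)&(z>150)&(z<235); 
    if m.any(): print("s%d: n%d z %s"%(a,m.sum(),np.round(np.percentile(z[m],[10,50,90]))),end="; ")
m=(abs(l)<25)&(s>-100)&(s<20)&(z>214)&(z<230); print("\ntab s",np.round(np.percentile(s[m],[2,50,98]),1) if m.any() else None)
plan(S(-16.5,.190,-1),A)
E
python3 kp.py
```

```text
s-66: n57 z [190. 190. 191.]; s-62: n108 z [188. 189. 190.]; s-58: n104 z [188. 190. 191.]; s-54: n104 z [188. 191. 192.]; s-50: n110 z [190. 192. 193.]; s-46: n108 z [191. 193. 194.]; s-42: n112 z [192. 194. 195.]; s-38: n122 z [191. 194. 195.]; s-34: n72 z [156. 194. 195.]; s-30: n37 z [155. 192. 194.]; s-26: n12 z [154. 155. 192.]; s-22: n90 z [154. 230. 234.]; s-18: n197 z [189. 192. 229.]; s-14: n120 z [196. 217. 220.]; s-10: n127 z [219. 220. 221.]; s-6: n19 z [150. 152. 152.]; s-2: n187 z [153. 229. 231.]; s2: n20 z [153. 153. 154.]; s6: n17 z [190. 190. 191.]; 
tab s [-30.9 -11.2   9.1]
clk 8.87 pos [0.5334 0.1482 0.1929] turn deg [ 0.54 -0.01  0.01] = shares [ 0.13 -0.    0.  ]
 shift shares after turn [ 0.016 -0.119  0.074]  in now-frame [ 0.016 -0.119  0.072] gap 0.202 grip 3.2 F [4.4 1.1 4. ] toolx [-0.2   0.98  0.  ] j [-0.74  0.37  0.59  1.59 -0.21  1.24  0.09]
```

```bash
python3 -m inch '0 -0.1 0 0 0 0 0.6;0 -0.08 0.02 0 0 0 0.6;0 0 0.05 0 0 0 0.6;0 0 0.03 0 0 0 0.6;0 0 0 0 0 0 0.6;0 0 0 0 0 0 0.6'; python3 kp.py
```

```text
clock: 9.37
position: [0.5307, 0.1476, 0.1911]
orientation: [1.973, 2.428, 0.025]
wrist_force: [10.9, 3.4, 5.9]
finger_gap: 0.205
grip_force: 5.1
s-66: n56 z [189. 190. 191.]; s-62: n108 z [187. 189. 190.]; s-58: n111 z [188. 190. 191.]; s-54: n113 z [188. 190. 191.]; s-50: n110 z [188. 191. 192.]; s-46: n111 z [191. 192. 193.]; s-42: n109 z [190. 192. 193.]; s-38: n87 z [190. 192. 193.]; s-34: n53 z [156. 189. 192.]; s-30: n26 z [154. 188. 192.]; s-26: n53 z [154. 229. 233.]; s-22: n208 z [187. 210. 228.]; s-18: n102 z [185. 187. 188.]; s-14: n157 z [202. 220. 221.]; s-10: n101 z [219. 220. 221.]; s-6: n190 z [198. 228. 230.]; s-2: n17 z [151. 152. 153.]; s2: n30 z [153. 154. 190.]; s6: n37 z [189. 190. 191.]; 
tab s [-33.  -12.1   5.2]
clk 9.42 pos [0.5307 0.1476 0.1911] turn deg [ 1.15 -0.01  0.01] = shares [ 0.29 -0.    0.  ]
 shift shares after turn [ 0.017 -0.05   0.026]  in now-frame [ 0.017 -0.05   0.025] gap 0.204 grip 5.1 F [10.5  1.8  6.2] toolx [-0.2   0.98  0.  ] j [-0.75  0.36  0.59  1.61 -0.21  1.22  0.09]
```

Keeper crest is nearly level (z about 192) and the rack is still behind it. Now I'll close on the plate.

```bash
python3 -m inch '0 0 0 0 0 0 0.7;0 0 0 0 0 0 0.8;0 0 0 0 0 0 0.9;0 0 0 0 0 0 1;0 0 0 0 0 0 1;0 0 0 0 0 0 1' 30; python3 kp.py
```

```text
clock: 9.92
position: [0.5265, 0.1467, 0.1903]
orientation: [1.978, 2.433, 0.013]
wrist_force: [2.5, -0.1, 11.3]
finger_gap: 0.051
grip_force: 38.5
s-66: n52 z [190. 190. 191.]; s-62: n113 z [188. 189. 190.]; s-58: n110 z [188. 190. 190.]; s-54: n111 z [187. 191. 191.]; s-50: n113 z [188. 191. 192.]; s-46: n110 z [190. 192. 193.]; s-42: n108 z [190. 192. 193.]; s-38: n125 z [189. 192. 193.]; s-34: n72 z [152. 190. 193.]; s-30: n47 z [153. 189. 191.]; s-26: n10 z [153. 153. 190.]; s-22: n116 z [186. 228. 230.]; s-18: n147 z [219. 220. 221.]; s-14: n88 z [227. 228. 230.]; s-10: n13 z [152. 153. 154.]; s-6: n12 z [153. 153. 153.]; s-2: n17 z [152. 153. 154.]; s2: n140 z [155. 190. 191.]; s6: n102 z [189. 190. 191.]; 
tab s [-31.3 -18.3  -4.6]
clk 9.97 pos [0.5265 0.1467 0.1903] turn deg [ 0.59 -0.04  0.01] = shares [ 0.15 -0.01  0.  ]
 shift shares after turn [0.017 0.057 0.009]  in now-frame [0.017 0.057 0.009] gap 0.05 grip 38.5 F [ 2.3  0.8 10.9] toolx [-0.2   0.98  0.  ] j [-0.75  0.36  0.59  1.62 -0.21  1.22  0.09]
```

The plate is gripped at s ≈ -18, over the keeper's end, with the keeper down. I'll pull it off along the peg.

```bash
python3 -m inch '0 -0.1 0 0 0 0 1;0 -0.1 0 0 0 0 1;0 -0.1 0 0 0 0 1;0 -0.1 0 0 0 0 1;0 0 0 0 0 0 1' 50; python3 kp.py
```

```text
clock: 10.38
position: [0.5225, 0.1458, 0.1948]
orientation: [1.966, 2.419, 0.048]
wrist_force: [20.7, 4.6, 8.0]
finger_gap: 0.047
grip_force: 77.1
s-66: n58 z [190. 190. 191.]; s-62: n100 z [188. 189. 190.]; s-58: n108 z [189. 190. 191.]; s-54: n107 z [189. 191. 192.]; s-50: n111 z [190. 193. 194.]; s-46: n115 z [192. 193. 194.]; s-42: n107 z [192. 194. 195.]; s-38: n77 z [158. 193. 195.]; s-34: n45 z [152. 193. 195.]; s-30: n14 z [155. 157. 194.]; s-26: n124 z [223. 231. 233.]; s-22: n164 z [224. 225. 233.]; s-18: n18 z [232. 232. 233.]; s-14: n9 z [153. 154. 158.]; s-10: n12 z [150. 154. 158.]; s-6: n9 z [150. 157. 159.]; s-2: n10 z [160. 160. 161.]; s2: n118 z [184. 190. 191.]; s6: n97 z [190. 190. 191.]; 
tab s [-37.1 -22.9  -8.4]
clk 10.43 pos [0.5225 0.1459 0.1947] turn deg [ 2.23 -0.02  0.01] = shares [ 0.56 -0.01  0.  ]
 shift shares after turn [0.018 0.16  0.118]  in now-frame [0.018 0.155 0.124] gap 0.047 grip 77.1 F [19.6  3.8  8.4] toolx [-0.2   0.98  0.  ] j [-0.77  0.32  0.6   1.65 -0.19  1.19  0.08]
```

Resistance is 20 N, because the fingertip is caught on the keeper's slope. The plate is already over the keeper's end, so I'll back off a little, loosen slightly, raise the fingertips off the keeper and regrip higher on the tab.

```bash
python3 -m inch '0 0.1 0 0 0 0 1;0 0.1 0 0 0 0 1;0 0 0 0 0 0 1' 30; python3 kp.py
```

```text
clock: 10.68
position: [0.5237, 0.1461, 0.1909]
orientation: [1.972, 2.428, 0.025]
wrist_force: [11.6, 2.5, 4.8]
finger_gap: 0.05
grip_force: 68.0
s-66: n64 z [189. 190. 191.]; s-62: n107 z [188. 189. 190.]; s-58: n109 z [188. 190. 191.]; s-54: n111 z [188. 190. 191.]; s-50: n118 z [188. 191. 192.]; s-46: n113 z [189. 192. 193.]; s-42: n115 z [190. 192. 192.]; s-38: n109 z [154. 191. 192.]; s-34: n45 z [153. 190. 192.]; s-30: n29 z [153. 187. 192.]; s-26: n66 z [153. 228. 229.]; s-22: n145 z [220. 221. 228.]; s-18: n107 z [220. 228. 229.]; s-14: n13 z [152. 153. 154.]; s-10: n10 z [152. 154. 154.]; s-6: n10 z [153. 153. 154.]; s-2: n17 z [155. 156. 157.]; s2: n116 z [184. 190. 191.]; s6: n104 z [190. 190. 191.]; 
tab s [-34.5 -21.1  -7.9]
clk 10.73 pos [0.5236 0.1461 0.1909] turn deg [1.22 0.01 0.01] = shares [0.31 0.   0.  ]
 shift shares after turn [0.018 0.131 0.023]  in now-frame [0.018 0.13  0.026] gap 0.045 grip 68.0 F [12.3  1.7  4. ] toolx [-0.2   0.98 -0.  ] j [-0.76  0.34  0.59  1.63 -0.2   1.21  0.08]
```

```bash
python3 -m inch '0 0.06 0 0 0 0 1;0 0 0 0 0 0 0.8;0 0 0 0 0 0 0.8;0 0 -0.1 0 0 0 0.8;0 0 -0.1 0 0 0 0.8;0 0 -0.1 0 0 0 0.8;0 0 0 0 0 0 0.8;0 0 0 0 0 0 0.8' 30; python3 kp.py
```

```text
clock: 11.4
position: [0.5192, 0.1452, 0.1998]
orientation: [1.979, 2.435, 0.006]
wrist_force: [5.2, 0.5, 3.3]
finger_gap: 0.101
grip_force: 2.8
s-66: n55 z [190. 190. 191.]; s-62: n97 z [188. 189. 190.]; s-58: n92 z [188. 190. 192.]; s-54: n103 z [189. 192. 193.]; s-50: n109 z [191. 194. 195.]; s-46: n89 z [192. 195. 196.]; s-42: n52 z [194. 196. 197.]; s-38: n48 z [156. 195. 197.]; s-34: n18 z [154. 155. 157.]; s-30: n77 z [155. 210. 226.]; s-26: n146 z [222. 223. 224.]; s-22: n107 z [206. 217. 226.]; s-18: n10 z [175. 178. 179.]; s-14: n7 z [157. 157. 159.]; s-10: n10 z [150. 158. 165.]; s-6: n5 z [150. 157. 158.]; s-2: n6 z [158. 158. 161.]; s2: n105 z [184. 190. 191.]; s6: n90 z [190. 190. 191.]; 
tab s [-42.  -25.6  -8.7]
clk 11.45 pos [0.519  0.1451 0.1995] turn deg [0.26 0.01 0.  ] = shares [0.07 0.   0.  ]
 shift shares after turn [0.017 0.25  0.237]  in now-frame [0.017 0.249 0.238] gap 0.102 grip 2.9 F [5.1 0.8 2.5] toolx [-0.2   0.98 -0.  ] j [-0.76  0.34  0.59  1.62 -0.2   1.24  0.08]
```

The plate advanced to s ≈ -25 on its own. I'll raise a bit more, regrip and pull.

```bash
python3 -m inch '0 0 -0.1 0 0 0 0.8;0 0 0 0 0 0 1;0 0 0 0 0 0 1;0 0 0 0 0 0 1;0 -0.1 0 0 0 0 1;0 -0.1 0 0 0 0 1;0 -0.1 0 0 0 0 1;0 0 0 0 0 0 1' 40; python3 kp.py
```

```text
clock: 12.12
position: [0.514, 0.1442, 0.2034]
orientation: [1.972, 2.427, 0.025]
wrist_force: [22.7, 3.7, -13.4]
finger_gap: 0.045
grip_force: 41.1
s-66: n52 z [189. 190. 191.]; s-62: n89 z [188. 189. 190.]; s-58: n96 z [188. 191. 192.]; s-54: n102 z [190. 192. 193.]; s-50: n103 z [192. 195. 196.]; s-46: n82 z [160. 196. 197.]; s-42: n68 z [158. 196. 198.]; s-38: n7 z [154. 157. 159.]; s-34: n54 z [225. 226. 229.]; s-30: n112 z [225. 226. 228.]; s-22: n15 z [158. 196. 198.]; s-18: n76 z [192. 197. 198.]; s-14: n8 z [159. 178. 196.]; s-10: n7 z [160. 161. 162.]; s2: n108 z [184. 190. 191.]; s6: n89 z [190. 190. 191.]; 
tab s [-45.6 -30.9 -16.4]
clk 12.17 pos [0.514  0.1442 0.2034] turn deg [1.21 0.09 0.01] = shares [0.3  0.02 0.  ]
 shift shares after turn [0.014 0.377 0.334]  in now-frame [0.015 0.369 0.342] gap 0.049 grip 41.1 F [ 21.9   4.1 -13.4] toolx [-0.2   0.98 -0.  ] j [-0.77  0.31  0.6   1.64 -0.18  1.23  0.07]
```

The keeper's end is now behind the plate. The force is from lifting against the peg's underside, so I'll lower 4 mm and keep pulling.

```bash
python3 -m inch '0 0 0.1 0 0 0 1;0 -0.1 0 0 0 0 1;0 -0.1 0 0 0 0 1;0 -0.1 0 0 0 0 1;0 0 0 0 0 0 1' 40; python3 kp.py
```

```text
clock: 12.58
position: [0.4928, 0.1399, 0.1995]
orientation: [-1.98, -2.437, 0.001]
wrist_force: [0.2, 0.7, 7.6]
finger_gap: 0.044
grip_force: 42.9
s-66: n47 z [155. 190. 191.]; s-62: n43 z [187. 188. 190.]; s-58: n11 z [154. 155. 188.]; s-54: n78 z [221. 222. 225.]; s-50: n78 z [221. 222. 225.]; s-46: n8 z [154. 155. 155.]; s-42: n29 z [154. 196. 199.]; s-38: n42 z [154. 198. 201.]; s-34: n114 z [158. 201. 202.]; s-30: n119 z [198. 201. 202.]; s-26: n117 z [199. 201. 202.]; s-22: n115 z [198. 200. 201.]; s-18: n100 z [196. 200. 201.]; s2: n144 z [183. 190. 191.]; s6: n94 z [190. 190. 191.]; 
tab s [-66.7 -52.3 -37.5]
clk 12.63 pos [0.4927 0.1399 0.1995] turn deg [-0.09 -0.04  0.01] = shares [-0.02 -0.01  0.  ]
 shift shares after turn [0.012 0.92  0.237]  in now-frame [0.012 0.921 0.236] gap 0.049 grip 42.9 F [0.4 0.1 8.3] toolx [-0.2   0.98  0.  ] j [-0.79  0.28  0.6   1.68 -0.17  1.23  0.06]
```

```bash
python3 -m inch '0 -0.2 0 0 0 0 1;0 -0.3 0 0 0 0 1;0 -0.4 0 0 0 0 1;0 -0.4 0 0 0 0 1;0 -0.4 0 0 0 0 1;0 -0.3 0 0 0 0 1;0 0 0 0 0 0 1;0 0 0 0 0 0 1' 60
python3 - <<'E'
from h import *
D=np.array([.5783,-.1462]); B=np.radians(-11.4)
plan(np.r_[D,.20],B)
k=cal("top"); im,d=get_image("top"); np.savez("t2.npz",im=im,d=d)
k2=cal("wrist"); im2,d2=get_image("wrist")
cv2.imwrite("pics/t2.png",np.hstack([cv2.resize(im[140:300,200:360,::-1],(400,400)),cv2.resize(im2[:,:,::-1],(400,300))[np.r_[0:300,[299]*100]]]))
E
```

```text
clock: 13.3
position: [0.4124, 0.123, 0.1973]
orientation: [-1.978, -2.436, 0.007]
wrist_force: [-0.6, 0.1, -1.8]
finger_gap: 0.039
grip_force: 61.8
clk 13.30 pos [0.4124 0.123  0.1973] turn deg [-0.33  0.07 23.25] = shares [-0.08  0.02  5.81]
 shift shares after turn [-5.778  5.396 -0.069]  in now-frame [-7.439  2.677 -0.084] gap 0.039 grip 61.8 F [-0.6  0.1 -1.8] toolx [-0.21  0.98 -0.  ] j [-0.87  0.1   0.59  1.88 -0.06  1.19 -0.06]
```

View pics/t2.png

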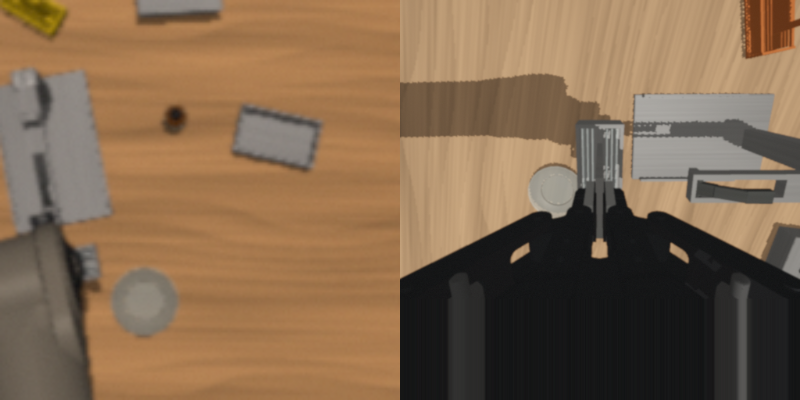

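The rack hangs upright in the fingers, clear of the peg (wrist view, at (600,150)), and the keeper is back up. Now I'll turn it and carry it over the dish.

```bash
python3 -m inch '-0.1 0 0 0 0 0.8 1;-0.2 0 0 0 0 0.8 1;-0.2 0 0 0 0 0.8 1;-0.2 0 0 0 0 0.8 1;-0.2 0 0 0 0 0.8 1;-0.1 0 0 0 0 0.8 1;0 0 0 0 0 0.8 1;0 0 0 0 0 0.2 1'
python3 - <<'E'
from h import *
plan(np.r_[.5783,-.1462,.20],np.radians(-11.4))
E
```

```text
clock: 14.07
position: [0.4181, 0.0833, 0.1986]
orientation: [2.434, 1.987, -0.002]
wrist_force: [0.1, 0.5, -2.3]
finger_gap: 0.04
grip_force: 61.8
clk 14.07 pos [0.4181 0.0833 0.1986] turn deg [-0.04  0.07 -0.15] = shares [-0.01  0.02 -0.04]
 shift shares after turn [-4.832  5.06  -0.036]  in now-frame [-4.819  5.073 -0.034] gap 0.04 grip 61.8 F [ 0.1  0.5 -2.3] toolx [ 0.2   0.98 -0.  ] j [-0.85  0.08  0.65  1.89 -0.05  1.18 -0.37]
```

```bash
python3 -m inch '-0.2 0.2 0 0 0 0 1;-0.5 0.5 0 0 0 0 1;-0.5 0.5 0 0 0 0 1;-0.5 0.5 0 0 0 0 1;-0.5 0.5 0 0 0 0 1;-0.5 0.6 0 0 0 0 1;-0.5 0.6 0 0 0 0 1;-0.5 0.6 0 0 0 0 1;-0.5 0.5 0 0 0 0 1;-0.5 0.5 0 0 0 0 1;-0.1 0.1 0 0 0 0 1;0 0 0 0 0 0 1'; python3 -m inch '0 0 0 0 0 0 1;0 0 0 0 0 0 1;0 0 0 0 0 0 1';python3 - <<'E'
from h import *
plan(np.r_[.5783,-.1462,.20],np.radians(-11.4))
k=cal("wrist"); im,d=get_image("wrist"); np.savez("w5.npz",im=im,d=d)
t,td=get_image("top"); sc,sd=get_image("scene"); np.savez("w5b.npz",t=t,td=td,sc=sc,sd=sd)
a=np.zeros((600,800,3),np.uint8); a[:,:400]=cv2.resize(im[60:260,190:323,::-1],(400,600)); a[:400,400:]=cv2.resize(sc[200:290,170:260,::-1],(400,400))
cv2.imwrite("pics/w5.png",a)
E
```

```text
clock: 15.07
position: [0.5803, -0.1477, 0.1979]
orientation: [2.433, 1.986, -0.005]
wrist_force: [-1.1, 0.9, -2.0]
finger_gap: 0.048
grip_force: 61.8
clock: 15.32
position: [0.5798, -0.1425, 0.1987]
orientation: [-2.427, -1.992, -0.001]
wrist_force: [0.1, -1.1, -2.9]
finger_gap: 0.043
grip_force: 61.8
clk 15.32 pos [ 0.5798 -0.1425  0.1987] turn deg [-0.06 -0.09  0.17] = shares [-0.01 -0.02  0.04]
 shift shares after turn [-0.099 -0.019 -0.033]  in now-frame [-0.099 -0.019 -0.034] gap 0.043 grip 61.8 F [ 0.1 -1.1 -2.9] toolx [0.19 0.98 0.  ] j [-0.28  0.5   0.75  1.45 -0.35  1.33  0.29]
```

View pics/w5.png

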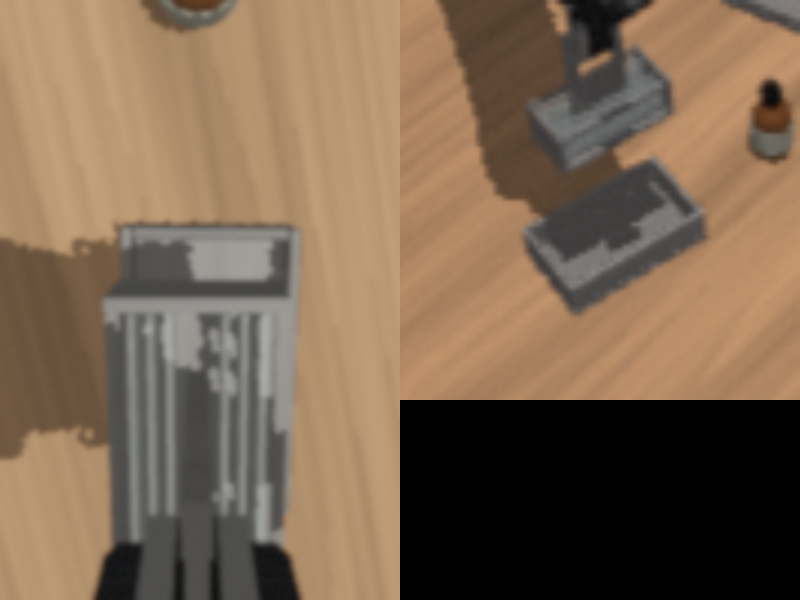

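The rack is above the dish and aligned with it (rack end edge at (200,300), dish end rim at (210,232), left half of the picture). I'll measure the offset between them.

```bash
cat > m.py <<'E'
from h import *
import sys
B=np.radians(-11.4); ex=np.array([np.cos(B),np.sin(B)]); ey=np.array([-ex[1],ex[0]]); C=np.array([.5783,-.1462])
def ext(nm,P,m):
    q=P[m]; a=(q[:,:2]-C)@ex*1000; b=(q[:,:2]-C)@ey*1000; k=(abs(a)<60)&(abs(b)<80); a=a[k];b=b[k]
    print(nm,len(a),"x",np.round(np.percentile(a,[1,3,97,99]),1),"y",np.round(np.percentile(b,[1,3,97,99]),1))
    if len(a)>50:
        r=cv2.minAreaRect(np.c_[a,b].astype(np.float32)); print("   rect",np.round(r[0],1),np.round(r[1],1),round(r[2],1))
k=cal("wrist"); im,d=get_image("wrist"); P=cloud("wrist",d,k); 
mm=np.zeros(d.shape,bool); mm[60:250,190:323]=True; h=P[...,2]
g=im.astype(int); grey=(g.max(-1)-g.min(-1))<30; mm&=grey
ext("wrist rim",P,mm&(h>.024)&(h<.036))
hb=h[mm&(h>.08)&(h<.19)]; hs,e=np.histogram(hb,np.arange(.08,.2,.004)); top=e[hs.argmax()]; print("rack levels",[(round(e[i],3),hs[i]) for i in range(len(hs)) if hs[i]>60])
tt=np.percentile(hb,99);print("top of body ~",tt)
ext("rack top",P,mm&(h>tt-.006)&(h<tt+.004))
for n in("top","scene"):
    k=cal(n); im,d=get_image(n); P=cloud(n,d,k); h=P[...,2]; g=im.astype(int); grey=(g.max(-1)-g.min(-1))<30
    ext(n+" rim",P,grey&(h>.020)&(h<.038)); ext(n+" rack",P,grey&(h>.145)&(h<.165))
s=read_state(); print("tcp dish",(s["position"][:2]-C)@ex*1000,(s["position"][:2]-C)@ey*1000)
E
python3 m.py
python3 - <<'E'
from h import *
plan(np.r_[.5783,-.1462,.20],np.radians(-11.4))
E
```

```text
wrist rim 429 x [-25.  -24.8  37.1  37.4] y [-42.3 -19.1  54.6  54.7]
   rect [6.1 3.7] [101.8  62.7] 89.6
rack levels [(np.float64(0.124), np.int64(601)), (np.float64(0.128), np.int64(1082)), (np.float64(0.132), np.int64(182)), (np.float64(0.136), np.int64(192)), (np.float64(0.14), np.int64(149)), (np.float64(0.144), np.int64(151)), (np.float64(0.148), np.int64(188)), (np.float64(0.152), np.int64(1199)), (np.float64(0.156), np.int64(779))]
top of body ~ 0.1780544983074205
rack top 36 x [0.1 0.1 4.3 4.3] y [23.1 23.1 23.7 23.7]
top rim 35 x [-30.1 -30.1  31.9  32.1] y [17.7 19.6 54.3 54.4]
top rack 57 x [-21.2 -21.1  16.1  16.9] y [22.6 23.7 46.1 46.4]
   rect [-2.  34.1] [24.5 38.4] 89.5
scene rim 240 x [-28.2 -27.3  37.1  38. ] y [-54.7 -54.3  51.1  51.9]
   rect [ 3.6 -0.5] [110.3  69.2] 89.9
scene rack 295 x [-18.4 -17.8  21.   21.8] y [-39.8 -39.2  42.6  43.5]
   rect [1.9 2.8] [86.  43.3] 87.9
tcp dish 1.2378682164103967 2.3076979824132726
clk 15.62 pos [ 0.58   -0.1442  0.1991] turn deg [ 0.01 -0.02  0.05] = shares [ 0.   -0.01  0.01]
 shift shares after turn [-0.058 -0.031 -0.022]  in now-frame [-0.058 -0.031 -0.022] gap 0.04 grip 61.8 F [-0.3  0.1 -3. ] toolx [0.2  0.98 0.  ] j [-0.28  0.5   0.75  1.45 -0.35  1.33  0.29]
```

Both cameras agree that the rack sits about 3 mm to -x and 3.5 mm to +y of the dish centre. I'll correct that and lower.

```bash
python3 -m inch '-0.09 0.1 0 0 0 0 1;0 0 0.2 0 0 0 1;0 0 0.35 0 0 0 1;0 0 0.4 0 0 0 1;0 0 0.4 0 0 0 1;0 0 0.35 0 0 0 1;0 0 0.2 0 0 0 1;0 0 0 0 0 0 1;0 0 0 0 0 0 1;0 0 0 0 0 0 1'
python3 - <<'E'
from h import *
plan(np.r_[.5783,-.1462,.08],np.radians(-11.4))
exec(open("m.py").read().split("k=cal")[0].replace("from h import *",""))
for n in("wrist","top","scene"):
    k=cal(n); im,d=get_image(n); P=cloud(n,d,k); h=P[...,2]; g=im.astype(int); grey=(g.max(-1)-g.min(-1))<30
    if n=="wrist":
        mm=np.zeros(d.shape,bool); mm[40:270,180:340]=True; grey&=mm
    ext(n+" rim",P,grey&(h>.023)&(h<.034)); ext(n+" rack",P,grey&(h>.060)&(h<.078))
E
```

```text
clock: 16.45
position: [0.5839, -0.1495, 0.1238]
orientation: [2.43, 1.989, 0.001]
wrist_force: [-0.3, -0.2, -2.0]
finger_gap: 0.043
grip_force: 61.8
clk 16.45 pos [ 0.5839 -0.1495  0.1238] turn deg [ 0.1   0.02 -0.01] = shares [ 0.03  0.01 -0.  ]
 shift shares after turn [ 0.054 -0.154  1.094]  in now-frame [ 0.055 -0.156  1.094] gap 0.043 grip 61.8 F [-0.3 -0.2 -2. ] toolx [ 0.2   0.98 -0.  ] j [-0.25  0.57  0.72  1.54 -0.4   1.18  0.34]
wrist rim 1579 x [-25.9 -25.5  37.   37.4] y [-49.8 -44.2  54.2  54.4]
   rect [5.8 0.5] [107.8  63.5] 89.5
wrist rack 814 x [-10.4  -9.4  24.2  25.5] y [-20.9 -17.7  40.2  40.3]
   rect [7.1 8.4] [64.4 39.6] 89.0
top rim 34 x [-29.8 -29.6  32.5  33. ] y [17.2 21.4 54.4 54.5]
top rack 30 x [-11.4 -11.3  21.6  22.9] y [19.9 21.4 41.4 41.4]
scene rim 125 x [-27.9 -25.9  37.4  37.9] y [-54.5 -54.2  51.2  51.8]
   rect [ 5.5 -1.2] [107.9  65.2] 87.3
scene rack 175 x [-12.3 -10.3  24.7  25.7] y [-44.4 -44.1  37.6  39. ]
   rect [ 6.8 -2.2] [86.  38.6] 88.4
```

Centred within about 1.5 mm. Lowering on.

```bash
python3 -m inch '0.03 -0.03 0.2 0 0 0 1;0 0 0.25 0 0 0 1;0 0 0.25 0 0 0 1;0 0 0.2 0 0 0 1;0 0 0.08 0 0 0 1;0 0 0 0 0 0 1;0 0 0 0 0 0 1' 30; python3 -m inch '0 0 0.05 0 0 0 1;0 0 0.05 0 0 0 1;0 0 0 0 0 0 1;0 0 0 0 0 0 1'
```

```text
clock: 17.18
position: [0.5821, -0.1477, 0.0833]
orientation: [-2.431, -1.989, 0.001]
wrist_force: [-0.2, 0.1, -2.4]
finger_gap: 0.038
grip_force: 61.8
clock: 17.52
position: [0.5823, -0.1476, 0.0798]
orientation: [2.431, 1.99, 0.0]
wrist_force: [0.2, -0.8, -1.7]
finger_gap: 0.04
grip_force: 61.8
```

```bash
python3 -m inch '0 0 0.05 0 0 0 1;0 0 0 0 0 0 1;0 0 0 0 0 0 1';python3 -m inch '0 0 0.05 0 0 0 1;0 0 0 0 0 0 1;0 0 0 0 0 0 1';python3 -m inch '0 0 0.04 0 0 0 1;0 0 0 0 0 0 1;0 0 0 0 0 0 1'
```

```text
clock: 17.77
position: [0.583, -0.1478, 0.079]
orientation: [2.43, 1.989, 0.002]
wrist_force: [-1.7, 0.4, 5.9]
finger_gap: 0.042
grip_force: 62.9
clock: 18.02
position: [0.5831, -0.1478, 0.079]
orientation: [2.43, 1.99, 0.004]
wrist_force: [-4.4, 2.6, 14.7]
finger_gap: 0.043
grip_force: 64.5
clock: 18.27
position: [0.5833, -0.1478, 0.079]
orientation: [2.43, 1.99, 0.005]
wrist_force: [-7.0, 3.6, 21.8]
finger_gap: 0.045
grip_force: 65.6
```

The rack is on the floor. I'll ease off the press, open and retreat upward.

```bash
python3 -m inch '0 0 -0.08 0 0 0 1;0 0 0 0 0 0 1;0 0 0 0 0 0 0.8;0 0 0 0 0 0 0.6;0 0 0 0 0 0 0.5;0 0 0 0 0 0 0.4;0 0 0 0 0 0 0.4;0 0 -0.2 0 0 0 0.4;0 0 -0.5 0 0 0 0.4;0 0 -0.8 0 0 0 0.4;0 0 -0.8 0 0 0 0.4;0 0 -0.5 0 0 0 0.4'; python3 -m inch '0 0 0 0 0 0 0.4;0 0 0 0 0 0 0.4;0 0 0 0 0 0 0.4'
python3 - <<'E'
from h import *
exec(open("m.py").read().split("k=cal")[0].replace("from h import *",""))
for n in("wrist","top","scene"):
    k=cal(n); im,d=get_image(n); P=cloud(n,d,k); h=P[...,2]; g=im.astype(int); grey=(g.max(-1)-g.min(-1))<30
    if n=="wrist": 
        cv2.imwrite("pics/end.png",cv2.resize(im[:,:,::-1],(800,600)))
        mm=np.zeros(d.shape,bool); mm[40:290,150:360]=True; grey&=mm
    ext(n+" rim",P,grey&(h>.023)&(h<.034)); ext(n+" body",P,grey&(h>.0355)&(h<.042)); ext(n+" tab",P,grey&(h>.097)&(h<.106))
    if n!="wrist":
        u=np.array([np.cos(A),np.sin(A)]); Q=P.reshape(-1,3); s=(Q[:,:2]-TIP)@u*1000-68; l=(Q[:,:2]-TIP)@[-u[1],u[0]]*1000; m=(s>-36)&(s<-18)&(abs(l)<6)&(Q[:,2]>.15); print("keeper z",np.round(Q[m,2]*1000))
E
```

```text
clock: 19.27
position: [0.5834, -0.1486, 0.1932]
orientation: [2.428, 1.987, 0.004]
wrist_force: [0.8, -0.9, -0.1]
finger_gap: 0.301
grip_force: 0.0
clock: 19.52
position: [0.5818, -0.1473, 0.1887]
orientation: [-2.43, -1.989, 0.001]
wrist_force: [0.3, -0.4, 0.8]
finger_gap: 0.3
grip_force: 0.0
wrist rim 1651 x [-25.7 -25.2  36.8  37.2] y [-52.3 -51.8  53.7  54.6]
   rect [5.7 0.7] [107.6  63.2] 89.6
wrist body 614 x [-13.  -12.9  26.6  26.7] y [-42.2 -42.1  41.2  41.3]
   rect [ 6.9 -0.5] [40.  83.8] 0.0
wrist tab 288 x [4.4 4.4 8.6 9.3] y [-19.5 -19.   19.3  19.7]
   rect [6.8 0. ] [39.8  4.9] 90.0
top rim 86 x [-29.6 -29.3  31.4  32.9] y [ 6.9  9.4 54.  54.3]
   rect [ 1. 32.] [46.7 64.2] 83.3
top body 18 x [-16.5 -16.5  21.6  21.6] y [11.8 12.5 42.9 42.9]
top tab 2 x [0.4 0.4 1.  1. ] y [17.6 17.7 20.6 20.6]
keeper z [204. 204. 202. 204. 202. 200. 200. 201. 201. 196. 197. 201. 202. 202.
 204. 203. 205. 206.]
scene rim 308 x [-27.3 -25.9  37.   37.6] y [-54.1 -53.6  50.4  51.3]
   rect [ 5.4 -1.1] [107.4  65.9] 88.4
scene body 94 x [-15.2 -14.8  26.1  27.6] y [-42.5 -42.2  40.2  41. ]
   rect [ 5.9 -0.9] [84.7 43.7] 89.8
scene tab 28 x [0.9 1.4 8.1 8.2] y [-20.5 -19.7  16.5  17. ]
keeper z [204. 205. 205. 204. 207. 205. 205. 201. 199. 203. 205. 203. 204. 200.
 202. 203. 187. 188. 185. 182. 183.]
```

View pics/end.png

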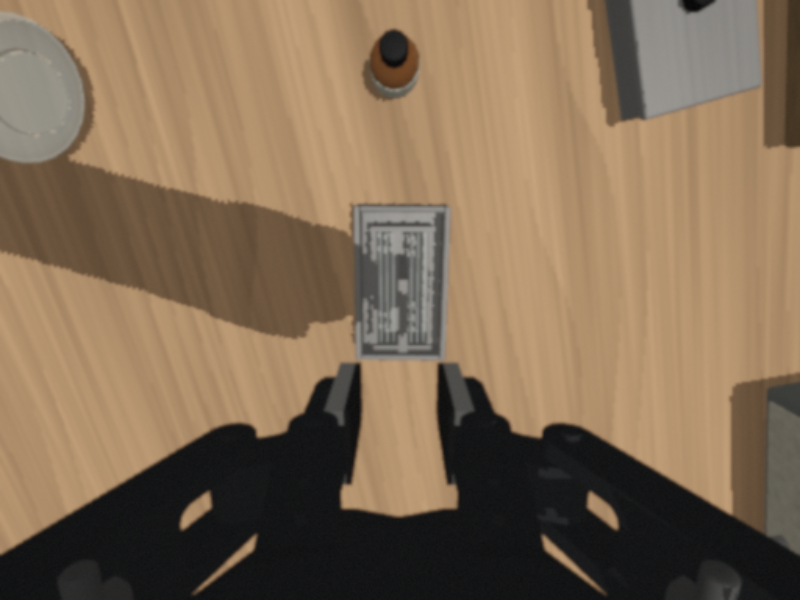

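The picture shows the rack standing in the dish at (403,280). It is level (body top about 38 mm), about 1 mm off centre, the keeper is back up and the arm is clear.

```bash
python3 -c "
from bench import *
print(job_done())"
```

```text
the job is handed in; nothing more can be done
None
```

The rack is off the peg and standing level in the open dish, about 1 mm off centre, with the keeper back up and the arm clear; the job was handed in at about 20 s and returned no verdict.

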